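Put the column away in the drawer

TASK

The steel chromatography column on the bench belongs in the small white-fronted drawer unit, whose top drawer stands part open. Lay the column flat inside that drawer, setting it down rather than dropping it in, and then push the drawer fully shut. Leave the marker pen and the tweezers lying where they are.

Things in the scene. Friction and masses are not known exactly. Their poses are not given: they have to be found in the camera images.
- column: chromatography column: slim straight steel rod 164 mm long, lying on the bench; tube 9.6 mm thick between two end fittings 16 mm wide and 14 mm high (they begin 55 mm from the middle). Origin at mid-length on its underside; y runs along it, z is up, the tube's axis is 7 mm above the origin. 85 g
- marker: marker pen with a white barrel and black cap, 134 mm long (along its y), 12 mm wide and high, lying on the bench; origin at its middle on the underside. A bystander
- tweezers: steel tweezers, 125 mm long (along its y), 14 mm wide, 10 mm high, lying on the bench; origin at its middle on the underside. A bystander
- drawer_floor (a point): point on the top drawer's inner floor, at the middle of the foot of its front wall, 95 mm above the bench; moves with the drawer. -x points out of the front, y along it, z up. The inside reaches from x = 0 to 0.175 and y = -0.119 to 0.119, its walls 53 mm high. Front panel: outer face x = -0.021, top z = 0.0625. With the drawer out by q, the opening free from above runs from x = 0 to q - 0.006
- unit_drawer0_handle (a point): middle of the top drawer's straight bar handle: a level steel bar 11 mm thick and 120 mm long (along y), its axis 35 mm out from the front panel and 132 mm above the bench; moves with the drawer
- unit_drawer0 (a joint): how far the top drawer is pulled out, m: 0 fully shut, 0.16 at its stop; light friction of about 1 N. The unit, fixed to the bench, is grey with two white drawer fronts, 220 mm deep, 280 mm wide and 170 mm high with a 12 mm top board

How it is judged (in metres and radians):
On the way:
1. the column lies flat on the floor of the top drawer, let go (x of column in the frame of drawer_floor between 0 and 0.175 m and y of column in the frame of drawer_floor between -0.12 and 0.12 m and z of column in the frame of drawer_floor between -0.006 and 0.024 m and angle between column's own y axis and vertical between 1.4 and 1.74 rad and contact force between the fingers and column below 0.1 N and linear speed of column below 0.05 m/s), for 0.2 s.
At the end, for the whole second after the job is handed in: The column lies flat inside the top drawer (its origin less than 24 mm above the drawer's floor, level within about 10 degrees), let go and at rest, and the drawer is shut to within 6 mm (all of step 1 and value of joint unit_drawer0 below 0.006 m); the robot touches nothing.
It fails at once if the column is dropped: it moves faster than 0.9 m/s (a fall of about 40 mm) with no finger on it (linear speed of column above 0.9 m/s and contact force between the fingers and column below 0.01 N).
It fails at once if the marker pen is moved by more than 30 mm (distance of marker from where it was at the start of the episode above 0.03 m).
It fails at once if the tweezers are moved by more than 30 mm (distance of tweezers from where it was at the start of the episode above 0.03 m).
It also fails if it takes over 48 s, if anything falls off the work surface, if the arm or the gripper's body presses on something with over 40 N, if the wrist force passes 120 N, or if a joint passes its speed limit or range.

ROBOT

A 6-joint arm with a two-finger parallel gripper is mounted at the origin on a cart in front of the work surface, level with it; the furniture and walls round the work are solid. World frame = base frame: x ahead of the robot, y to its left, z up, the work surface at z = 0. Lengths are in m, angles in degrees, forces in N, time in s.
With the tool pointing down it reaches from about 0.3 to 1 m from the base axis. Payload 5.1 kg.
Tool frame: the origin (TCP) lies between the finger pads; the fingertips stand 22 mm ahead of it and the grasp point (between the pads) lies 3 mm ahead of it; z points along the fingers, y is the line along which they close (so a half turn about z gives the same grasp; the last joint's range is limited). The gripper opens to 95 mm and grips with 3 to 60 N. Pads are 20 mm wide; open, the fingers measure 119 mm over their backs; the gripper's body (75 mm by 180 mm) begins 59 mm behind the grasp point.
Start: joints at [-76.639, 7.093, 94.555, -0, 78.352, -4.733], TCP at [0.202, -0.618, 0.237] pointing down, gripper open.
Joint ranges: [-149.61, 149.61], [-58.7, 133.49], [1.44, 155.28], [-77.14, 257.14], [18.33, 153.61], [-166.67, 166.67]. Speed limits (degrees/s): [147.25, 147.25, 180, 180, 180, 180].

INTERFACE

Orientations are given as [roll, pitch, yaw] about the fixed x, y, z axes, in that order (R = Rz(yaw) Ry(pitch) Rx(roll)).
In Python, from workcell import env gives the robot as it stands.
- The arm moves only by the tool play_rows, never from a script. Its argument "steps" is a list of rows, each a list of 7 numbers: the turn, a rotation vector about the world's x, y, z in degrees, then the shift along the world's x, y, z in mm, then the opening, from 0 (shut) to 1 (fully open). In form: [[ax, ay, az, dx, dy, dz, gripper], ...]. A call has exactly 5 rows; each row shifts and turns the commanded pose from where the row before left it; what a row does not reach is not made up. A row lasts 1/8 s, in which the tool goes at most 62.5 mm and 10.7 degrees, less where a joint would pass 70% of its speed; a pose out of reach is approached as far as the arm can. A call is refused whole if a number of a shift passes 62.5 or a number of a turn 10.7, either way. A call with a gripper value outside its range is refused whole. The fingers move at their own pace and stop on an object; the grip force is fixed at half the most. Time passes only in rows, so rows that do not move let the fingers close, or fill a call up. It gives the time, the measured TCP pose, the force and the opening at its end, in the units of the state.
- env.get_state(): the state, without advancing time (a new reading comes with each control period).
- env.snapshot(name): name is "scene" or "side" or "wrist"; returns a dict with "img" (400x640x3 uint8, red, green, blue), "z_map" (400x640 float32, m along the optical axis (not along the pixel's ray), 0 where there is no reading), "vfov" (degrees; the focal length in pixels is half the picture's height over the tangent of half this angle, whatever the lens; pixels are square), "cx", "cy" (the principal point, pixels), "T" (4x4, takes a point from camera to world coordinates). Camera axes: x right, y up, looking along -z (the intrinsics and any distortion apply to the point x, -y, -z); pixel columns grow to the right and rows downward; lengths in m; the calibration is good to about 2 mm. A picture is of the moment at which its call begins.
- env.job_done(): hands the job in, once; it reports no verdict.
The state is a dict: "time_s": time; "q": joint angles; "dq": joint speeds; "joint_efforts": joint torques, N m; "ee_pos": TCP position; "eef_rot": TCP orientation; "contact_force": force on the tool from outside, world axes, zero at the start; "wrist_torque": the same for the moment, N m; "opening": opening from 0.0 (shut) to 1.0 (fully open).
Only numpy, scipy, OpenCV 4.12 (cv2) and the standard library are available. Lean on these libraries where they do the work, as an engineer would, in place of code of your own. Each camera call takes 0.05 s, during which the arm holds its last target. There are 200 camera calls.

## Working session

There is one attempt and no reset: what is moved stays moved. The work goes in short steps, Python scripts to look and compute and a tool call to move; the robot and the scene stay as the last step left them, time stands still between calls to the robot, and variables do not carry over. Pictures are saved under pics/ and viewed, on a budget of 10 in all, crops included, one or two more only if the job needs it, and the job is handed in when it is done.

Besides the shell and the picture viewer there is one more tool, called as a command line: name --pt "numbers of a row" for each row, then --argument value for the rest. play_rows: Moves the arm, as the interface text tells. Its arguments: {"type":"object","properties":{"steps":{"type":"array","items":{"type":"array","items":{"type":"number"}}}},"required":["steps"]}

```bash
mkdir -p pics
cat > h.py <<'E'
import numpy as np,cv2
from workcell import env
def snap(n,f=None):
    s=env.snapshot(n)
    if f: cv2.imwrite('pics/'+f,s['img'][:,:,::-1])
    return s
def cloud(s):
    h,w=s['z_map'].shape; f=h/2/np.tan(np.radians(s['vfov'])/2)
    v,u=np.mgrid[:h,:w]; z=s['z_map']
    P=np.stack([(u-s['cx'])/f*z,-(v-s['cy'])/f*z,-z],-1)
    return P@s['T'][:3,:3].T+s['T'][:3,3]
E
python3 - <<'E'
from h import *
print(env.get_state())
for n in('scene','side'):
    s=snap(n,n+'1.png'); print(n,[k for k in s if k not in('img','z_map')],s['vfov'],s['cx'],s['cy'],s['T'].round(3).tolist(),(s['z_map']>0).mean())
a=cv2.imread('pics/scene1.png');b=cv2.imread('pics/side1.png')
cv2.imwrite('pics/both1.png',cv2.resize(np.vstack([a,b]),(480,600)))
E
```

```text
{'time_s': 0.0, 'q': array([-7.66387379e+01,  7.13387898e+00,  9.46339021e+01,  1.07655615e-03,
        7.83501858e+01, -4.73212461e+00]), 'dq': array([-0.03078276, -0.02058028, -0.05554771,  0.01461792,  0.06472207,
       -0.01414439]), 'joint_efforts': array([ 2.45728326e-03, -4.17600560e+01, -3.59929490e+01,  7.74632092e-02,
        4.92545951e-02, -1.90743153e-04]), 'ee_pos': array([ 0.20171399, -0.61728763,  0.23538452]), 'eef_rot': array([-1.79882522e+02, -1.07822751e-02,  1.80931572e+01]), 'contact_force': array([0.9003303 , 0.29578283, 0.61453638]), 'wrist_torque': array([0.01127228, 0.00416613, 0.00455449]), 'opening': 0.9976693136774701}
scene ['vfov', 'cx', 'cy', 'T'] 49.151226234184755 315.5253023553615 199.52967482713882 [[0.897, 0.298, -0.326, 0.264], [-0.441, 0.634, -0.635, -0.793], [0.017, 0.714, 0.7, 0.834], [0.0, 0.0, 0.0, 1.0]] 0.99586328125
side ['vfov', 'cx', 'cy', 'T'] 54.61310600263261 320.87998285154873 195.18402027372775 [[-1.0, 0.028, -0.003, 0.593], [-0.019, -0.597, 0.802, 0.643], [0.021, 0.802, 0.597, 0.71], [0.0, 0.0, 0.0, 1.0]] 0.99496875
```

View pics/scene1.png

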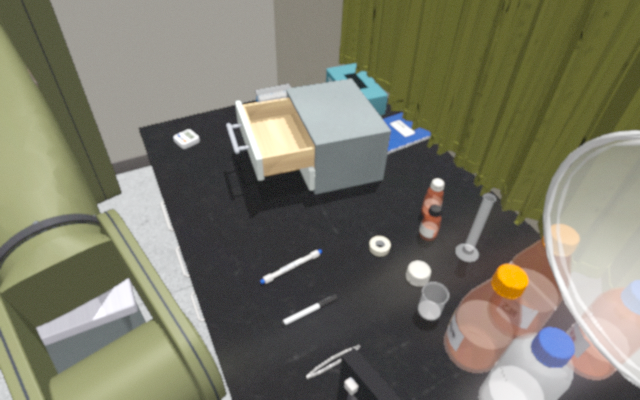

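View pics/side1.png

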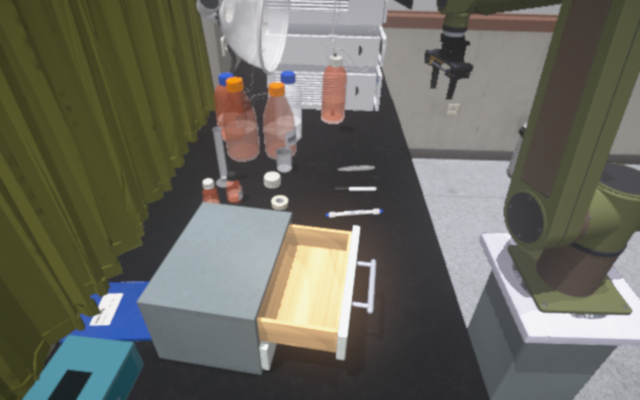

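The scene view shows the column (blue end fittings) at about (263,281)–(321,252), the marker at (310,310), the tweezers at (333,360), and the drawer open at (275,135) with its handle at (236,137). The side view shows the column at (328,213)–(381,211) and the handle at (371,287).

Run:
```python
from h import *
for n,box in(('scene',(245,300,250,335)),('side',(200,222,318,392))):
    s=snap(n); P=cloud(s); v0,v1,u0,u1=box
    i=s['img'][v0:v1,u0:u1].astype(int); p=P[v0:v1,u0:u1]
    m=((i.max(-1)>90)|((i[...,2]-i[...,0])>40)).astype(np.uint8)
    k,l,st,c=cv2.connectedComponentsWithStats(m,connectivity=8)
    j=1+np.argmax(st[1:,4]); q=p[l==j]
    o=np.median(q,0); (vx,vy,_,_)=cv2.fitLine(q[:,:2].astype(np.float32),cv2.DIST_HUBER,0,.01,.01).ravel()
    t=(q[:,:2]-o[:2])@[vx,vy]; ctr=o[:2]+np.array([vx,vy])*(t.max()+t.min())/2
    print(n,'column',ctr.round(4),'ang',np.degrees(np.arctan2(vy,vx)).round(1),'len',np.ptp(t).round(3),'z',np.percentile(q[:,2],[5,50,95]).round(3),len(q))
    # drawer: points by height
    f=P[...,:].reshape(-1,3); 
    R=(f[:,0]>.3)&(f[:,0]<1)&(f[:,1]>-.4)&(f[:,1]<.6)
    I=s['img'].reshape(-1,3).astype(int)
    top=f[R&(abs(f[:,2]-.170)<.006)]
    print('top board',len(top)); 
    if len(top)>100: print(cv2.minAreaRect(top[:,:2].astype(np.float32)),np.median(top[:,2]))
    w=f[R&(abs(f[:,2]-.1575)<.004)&(I.min(1)>140)&(np.ptp(I,axis=1)<30)]
    print('panel top',len(w), cv2.minAreaRect(w[:,:2].astype(np.float32)) if len(w)>5 else '')
    fl=f[R&(abs(f[:,2]-.095)<.005)&(I[:,0]-I[:,2]>30)&(I[:,0]>120)]
    print('floor',len(fl),cv2.minAreaRect(fl[:,:2].astype(np.float32)) if len(fl)>5 else '')
    cv2.imwrite('/tmp/x.png',m*255)
```

```text
scene column [ 0.3842 -0.2348] ang 9.2 len 0.416 z [-0.001  0.01   0.015] 508
top board 4481
((0.7830305099487305, -0.05567055940628052), (0.24831826984882355, 0.638777494430542), 1.510703206062317) 0.17101375102437144
panel top 389 ((0.6680008172988892, -0.06400120258331299), (0.25718221068382263, 0.7263009548187256), 17.745805740356445)
floor 2052 ((0.6810673475265503, -0.016903787851333618), (0.25837308168411255, 0.59639573097229), 21.32545280456543)
side column [ 0.589  -0.2033] ang 12.0 len 0.359 z [-0.002  0.007  0.014] 350
top board 11734
((0.7844875454902649, -0.050666362047195435), (0.2444498986005783, 0.6269975900650024), 1.1973350048065186) 0.16934861934275935
panel top 925 ((0.6559380292892456, -0.07625147700309753), (0.17183168232440948, 0.7240898609161377), 28.654104232788086)
floor 5937 ((0.6778097152709961, 0.00489652156829834), (0.24195541441440582, 0.5696211457252502), 25.416358947753906)
```

Run:
```python
from h import *
def rect(q,mask,nm):
    # largest component of the image mask
    k,l,st,c=cv2.connectedComponentsWithStats(cv2.morphologyEx(mask.astype(np.uint8),cv2.MORPH_CLOSE,np.ones((3,3))))
    j=1+np.argmax(st[1:,4]); p=q[(l==j)&mask]
    r=cv2.minAreaRect(p[:,:2].astype(np.float32))
    print(' ',nm,len(p),'box',np.round(cv2.boxPoints(r),3).tolist(),'size',np.round(r[1],3),'z',np.median(p[:,2]).round(3))
    return p
for n,box in(('scene',(245,290,255,330)),('side',(203,220,322,388))):
    print(n);s=snap(n); P=cloud(s); I=s['img'].astype(int); z=P[...,2]
    v0,v1,u0,u1=box; b=np.zeros(z.shape,bool); b[v0:v1,u0:u1]=1
    m=b&(z>.003)&(z<.02)&((I.max(-1)>80))
    p=rect(P,m,'column'); blue=b&(I[...,2]-I[...,0]>40)&(z>-.004)&(z<.02)
    k,l,st,c=cv2.connectedComponentsWithStats(blue.astype(np.uint8))
    print('  blue',[(np.median(P[l==j],0).round(3).tolist(),st[j,4]) for j in range(1,k) if st[j,4]>4])
    R=(P[...,0]>.3)&(P[...,0]<1)&(P[...,1]>-.1)&(P[...,1]<.6)
    rect(P,R&(abs(z-.170)<.005),'top')
    rect(P,R&(abs(z-.1575)<.004)&(I.min(-1)>130)&(np.ptp(I,axis=-1)<30),'panel')
    rect(P,R&(abs(z-.095)<.004)&(I[...,0]-I[...,2]>30),'floor')
    rect(P,R&(abs(z-.135)<.007)&(P[...,0]<.6)&(np.ptp(I,axis=-1)<40)&(I.min(-1)>70),'handle/front')
```

```text
scene
  column 327 box [[0.4169999957084656, -0.2150000035762787], [0.41999998688697815, -0.2370000034570694], [0.5889999866485596, -0.21400000154972076], [0.5860000252723694, -0.19200000166893005]] size [0.17  0.022] z 0.013
  blue [([0.581, -0.206, 0.004], np.int32(20)), ([0.423, -0.229, 0.01], np.int32(23))]
  top 4383 box [[0.6570000052452087, -0.017999999225139618], [0.8619999885559082, -0.04699999839067459], [0.902999997138977, 0.23899999260902405], [0.6980000138282776, 0.2680000066757202]] size [0.289 0.207] z 0.171
  panel 368 box [[0.5080000162124634, 0.00800000037997961], [0.5230000019073486, 0.006000000052154064], [0.5619999766349792, 0.27900001406669617], [0.546999990940094, 0.2809999883174896]] size [0.275 0.016] z 0.158
  floor 1832 box [[0.5529999732971191, 0.08399999886751175], [0.6980000138282776, 0.06499999761581421], [0.7229999899864197, 0.24500000476837158], [0.5770000219345093, 0.26499998569488525]] size [0.182 0.147] z 0.096
  handle/front 233 box [[0.47699999809265137, 0.07699999958276749], [0.5180000066757202, 0.07100000232458115], [0.546999990940094, 0.273999
[... 561 characters left out ...]
9945163727]] size [0.283 0.206] z 0.169
  panel 909 box [[0.5099999904632568, 0.008999999612569809], [0.5249999761581421, 0.007000000216066837], [0.5630000233650208, 0.27799999713897705], [0.5479999780654907, 0.2800000011920929]] size [0.274 0.015] z 0.156
  floor 5645 box [[0.5350000262260437, 0.01899999938905239], [0.6809999942779541, -0.0010000000474974513], [0.7089999914169312, 0.20200000703334808], [0.5640000104904175, 0.22300000488758087]] size [0.205 0.147] z 0.094
  handle/front 442 box [[0.48100000619888306, 0.08699999749660492], [0.5199999809265137, 0.08100000023841858], [0.5370000004768372, 0.20999999344348907], [0.49799999594688416, 0.2150000035762787]] size [0.129 0.04 ] z 0.135
```

play_rows --pt "0 0 -2 30 40 0 0.5" --pt "0 0 -2 30 40 0 0.5" --pt "0 0 -2 30 40 0 0.5" --pt "0 0 -2 30 40 0 0.5" --pt "0 0 -2 30 40 0 0.5"

```text
time_s: 0.92
ee_pos: [0.3526, -0.4165, 0.2367]
eef_rot: [180.0, -0.0, 8.0]
contact_force: [0.9, -0.1, -0.4]
opening: 0.537
```

play_rows --pt "0 0 0 30 40 0 0.5" --pt "0 0 0 30 40 0 0.5" --pt "0 0 0 30 40 -20 0.5" --pt "0 0 0 30 40 -40 0.5" --pt "0 0 0 29 39 -50 0.5"

```text
time_s: 1.55
ee_pos: [0.4987, -0.2227, 0.133]
eef_rot: [179.9, -0.1, 8.1]
contact_force: [0.4, -0.2, -0.4]
opening: 0.5
```

Run:
```python
from h import *
s=snap('wrist','wrist1.png');P=cloud(s);I=s['img'].astype(int)
st=env.get_state();print(st['ee_pos'],st['eef_rot'])
blue=((I[...,2]-I[...,0]>40)&(P[...,2]>-.01)&(P[...,2]<.03))
k,l,t,c=cv2.connectedComponentsWithStats(blue.astype(np.uint8))
print([(np.median(P[l==j],0).round(4).tolist(),c[j].round(),t[j,4]) for j in range(1,k) if t[j,4]>20])
```

```text
[ 0.49659622 -0.21714935  0.1252229 ] [-179.54093847    0.29900943    8.25934305]
[([0.5741, -0.2066, 0.0092], array([319.,  99.]), np.int32(146)), ([0.4187, -0.229, 0.0114], array([321., 284.]), np.int32(78))]
```

View pics/wrist1.png

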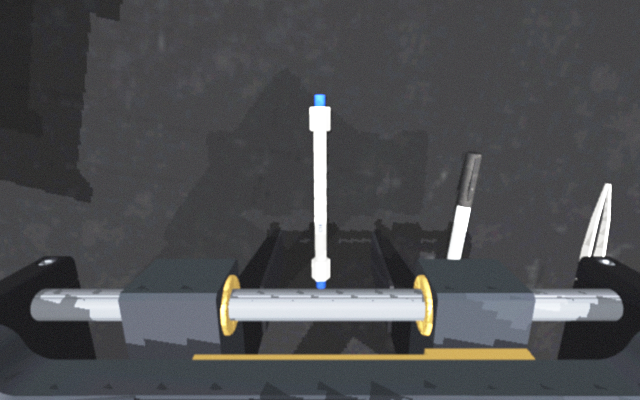

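The wrist view shows the column centred between the fingers (column 320, rows 95–290), parallel to the pads, with the marker well to the right (465,205). Going down.

play_rows --pt "0 0 0 1 0 -40 0.5" --pt "0 0 0 0 0 -35 0.5" --pt "0 0 0 0 0 -25 0.5" --pt "0 0 0 0 0 0 0.5" --pt "0 0 0 0 0 0 0.5"

```text
time_s: 2.22
ee_pos: [0.4989, -0.2243, 0.034]
eef_rot: [179.9, -0.1, 8.1]
contact_force: [0.1, 0.0, 0.5]
opening: 0.501
```

Run:
```python
from h import *
for _ in range(2):
    s=snap('side');st=env.get_state();print(st['ee_pos'],st['eef_rot'],st['contact_force'],st['time_s'])
```

```text
[ 0.49919776 -0.22453585  0.034447  ] [ 1.79904509e+02 -1.24797032e-01  8.08945499e+00] [-0.15942193 -0.46916004  0.7730518 ] 2.275
[ 0.49926763 -0.22455518  0.03459949] [ 1.79893704e+02 -1.38823834e-01  8.09104460e+00] [0.17902848 0.03900752 0.05706296] 2.325
```

play_rows --pt "0 0 0 0 0 0 0.5" --pt "0 0 0 0 0 0 0.5" --pt "0 0 0 0 0 0 0.5" --pt "0 0 0 0 0 0 0.5" --pt "0 0 0 0 0 0 0.5"

```text
time_s: 2.95
ee_pos: [0.4981, -0.2238, 0.0327]
eef_rot: [-180.0, 0.0, 8.1]
contact_force: [0.3, -0.1, 1.1]
opening: 0.5
```

play_rows --pt "0 0 0 0 3 -4 0.5" --pt "0 0 0 0 3 -4 0.5" --pt "0 0 0 0 0 0 0.5" --pt "0 0 0 0 0 0 0.5" --pt "0 0 0 0 0 0 0.5"

```text
time_s: 3.58
ee_pos: [0.4983, -0.218, 0.0249]
eef_rot: [180.0, -0.0, 8.1]
contact_force: [0.0, -0.3, 0.2]
opening: 0.5
```

play_rows --pt "0 0 0 0 0 -1 0.5" --pt "0 0 0 0 0 0 0" --pt "0 0 0 0 0 0 0" --pt "0 0 0 0 0 0 0" --pt "0 0 0 0 0 0 0"

```text
time_s: 4.2
ee_pos: [0.4981, -0.2179, 0.0238]
eef_rot: [-180.0, 0.0, 8.1]
contact_force: [0.7, 1.1, 0.4]
opening: 0.136
```

play_rows --pt "0 0 0 0 0 0 0" --pt "0 0 0 0 0 10 0" --pt "0 0 0 0 0 20 0" --pt "0 0 0 0 0 30 0" --pt "0 0 0 0 0 30 0"

```text
time_s: 4.82
ee_pos: [0.498, -0.2178, 0.1151]
eef_rot: [180.0, -0.0, 8.1]
contact_force: [0.3, 0.2, -1.1]
opening: 0.091
```

play_rows --pt "0 0 6 5 15 45 0" --pt "0 0 8 9 35 45 0" --pt "0 0 8 9 35 35 0" --pt "0 0 8 9 38 20 0" --pt "0 0 8 9 38 0 0"

```text
time_s: 5.45
ee_pos: [0.5403, -0.0559, 0.2624]
eef_rot: [179.7, -0.2, 46.3]
contact_force: [0.2, 0.2, -0.1]
opening: 0.092
```

play_rows --pt "0 0 8 10 38 0 0" --pt "0 0 8 10 38 0 0" --pt "0 0 8 10 38 0 0" --pt "0 0 8 10 38 0 0" --pt "0 0 4 10 30 0 0"

```text
time_s: 6.08
ee_pos: [0.5891, 0.1267, 0.2594]
eef_rot: [180.0, -0.0, 82.3]
contact_force: [0.3, -0.4, -1.5]
opening: 0.093
```

play_rows --pt "0 0 0 0 10 0 0" --pt "0 0 0 0 0 0 0" --pt "0 0 0 0 0 0 0" --pt "0 0 0 0 0 0 0" --pt "0 0 0 0 0 0 0"

```text
time_s: 6.7
ee_pos: [0.5891, 0.1344, 0.2589]
eef_rot: [180.0, 0.0, 82.0]
contact_force: [0.5, -0.2, -0.4]
opening: 0.092
```

Run:
```python
from h import *
s=snap('side','side2.png');st=env.get_state();print(st)
P=cloud(s);I=s['img'].astype(int);z=P[...,2]
blue=((I[...,2]-I[...,0]>40)&(z>.15)&(z<.3)&(P[...,0]<.8)&(P[...,1]<.4))
k,l,t,c=cv2.connectedComponentsWithStats(blue.astype(np.uint8))
print([(np.median(P[l==j],0).round(4).tolist(),c[j].round(),t[j,4]) for j in range(1,k) if t[j,4]>4])
```

```text
{'time_s': 6.75, 'q': array([ 7.78181097e+00,  6.38580625e-01,  9.91989067e+01, -2.74242251e-03,
        8.01573812e+01,  1.57397030e+01]), 'dq': array([ 0.31527854,  0.09099954, -0.1081164 ,  0.03734463,  0.03442311,
        0.00381343]), 'joint_efforts': array([-3.29717738e-02, -3.73468530e+01, -3.67806602e+01,  8.56616884e-02,
        1.36574896e-02,  1.97919148e-04]), 'ee_pos': array([0.58910839, 0.13459263, 0.25887863]), 'eef_rot': array([1.79994328e+02, 1.20876971e-03, 8.20425766e+01]), 'contact_force': array([ 0.40559551, -0.74914091, -1.00292674]), 'wrist_torque': array([ 0.04769705, -0.16851892, -0.04796638]), 'opening': 0.09111112295764787}
[([0.7236, -0.6575, 0.2401], array([287.,  77.]), np.int32(172)), ([0.6012, 0.2103, 0.244], array([315., 266.]), np.int32(25))]
```

View pics/side2.png

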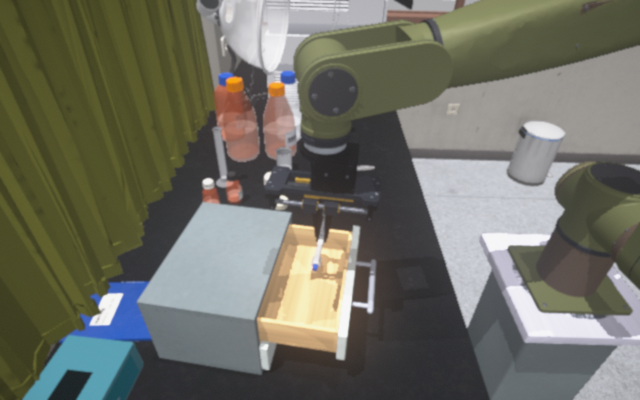

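The column hangs level over the open drawer, along it (its near end at (315,266)). Lowering.

play_rows --pt "0 0 0 -2 1 -20 0" --pt "0 0 0 -2 0 -30 0" --pt "0 0 0 0 0 -30 0" --pt "0 0 0 0 0 -25 0" --pt "0 0 0 0 0 -15 0"

```text
time_s: 7.38
ee_pos: [0.5835, 0.136, 0.1356]
eef_rot: [-179.8, 0.1, 82.1]
contact_force: [0.3, 0.0, -0.6]
opening: 0.091
```

play_rows --pt "0 0 0 0 0 -6 0" --pt "0 0 0 0 0 0 0" --pt "0 0 0 0 0 0 0" --pt "0 0 0 0 0 0 0" --pt "0 0 0 0 0 0 0"

```text
time_s: 8.0
ee_pos: [0.5854, 0.1362, 0.1334]
eef_rot: [179.9, -0.0, 82.1]
contact_force: [0.4, -0.3, -1.2]
opening: 0.089
```

play_rows --pt "0 0 0 0 0 -4 0" --pt "0 0 0 0 0 -4 0" --pt "0 0 0 0 0 -3 0" --pt "0 0 0 0 0 0 0" --pt "0 0 0 0 0 0 0"

```text
time_s: 8.62
ee_pos: [0.5851, 0.1362, 0.1218]
eef_rot: [-180.0, 0.0, 82.1]
contact_force: [-0.3, 0.9, -1.3]
opening: 0.094
```

play_rows --pt "0 0 0 0 0 -1 0" --pt "0 0 0 0 0 -1 0" --pt "0 0 0 0 0 -1 0" --pt "0 0 0 0 0 0 0" --pt "0 0 0 0 0 0 0"

```text
time_s: 9.25
ee_pos: [0.5852, 0.1362, 0.1189]
eef_rot: [180.0, -0.0, 82.1]
contact_force: [0.4, -0.4, -0.2]
opening: 0.089
```

play_rows --pt "0 0 0 0 0 -0.5 0" --pt "0 0 0 0 0 0 0" --pt "0 0 0 0 0 0 0.15" --pt "0 0 0 0 0 0 0.25" --pt "0 0 0 0 0 0 0.3"

```text
time_s: 9.88
ee_pos: [0.585, 0.1361, 0.118]
eef_rot: [-180.0, 0.0, 82.1]
contact_force: [1.0, -0.2, 1.2]
opening: 0.279
```

play_rows --pt "0 0 0 0 0 0 0.3" --pt "0 0 0 0 0 0 0.3" --pt "0 0 0 0 0 10 0.3" --pt "0 0 0 0 0 30 0.3" --pt "0 0 0 0 0 40 0.3"

```text
time_s: 10.5
ee_pos: [0.5845, 0.136, 0.1987]
eef_rot: [-179.9, 0.0, 82.1]
contact_force: [0.5, -0.2, 0.2]
opening: 0.302
```

play_rows --pt "0 0 0 0 0 40 0.3" --pt "0 0 0 -20 0 20 0.3" --pt "0 0 0 -40 0 0 0.3" --pt "0 0 0 -50 0 0 0" --pt "0 0 0 -50 0 0 0"

```text
time_s: 11.12
ee_pos: [0.4239, 0.1361, 0.2592]
eef_rot: [179.9, -0.0, 82.1]
contact_force: [-0.3, 0.2, 0.2]
opening: 0.142
```

Run:
```python
from h import *
st=env.get_state();print(st['ee_pos'],st['eef_rot'],st['q'],st['contact_force'],st['time_s'],st['opening'])
o=np.array([.5493,.1416]);d=np.array([.990,-.139])
for n in('side','scene'):
    s=snap(n,n+'3.png');P=cloud(s);I=s['img'].astype(int);z=P[...,2]
    blue=((I[...,2]-I[...,0]>30)&(z>.09)&(z<.13)&(P[...,0]<.7)&(P[...,0]>.5)&(P[...,1]<.35)&(P[...,1]>0))
    k,l,t,c=cv2.connectedComponentsWithStats(blue.astype(np.uint8))
    print(n,[(np.median(P[l==j],0).round(4).tolist(),c[j].round(),t[j,4]) for j in range(1,k) if t[j,4]>3])
    w=P[(abs(z-.1575)<.004)&(I.min(-1)>130)&(np.ptp(I,axis=-1)<30)&(P[...,0]>.45)&(P[...,0]<.62)&(P[...,1]>0)&(P[...,1]<.3)]
    if len(w): print(np.round(cv2.boxPoints(cv2.minAreaRect(w[:,:2].astype(np.float32))),3).tolist())
```

```text
[0.42385748 0.13609387 0.25917789] [ 1.79941516e+02 -2.62145208e-02  8.20787656e+01] [ 1.08819678e+01 -2.09596172e+01  1.17914056e+02  6.01009379e-03
  8.29817488e+01  1.88024845e+01] [-0.28571455  0.23300539  0.21734322] 11.125 0.14204584451415037
side [([0.5976, 0.2112, 0.1041], array([316., 320.]), np.int32(21))]
[[0.5099999904632568, 0.007000000216066837], [0.5249999761581421, 0.004999999888241291], [0.5630000233650208, 0.27799999713897705], [0.5479999780654907, 0.2800000011920929]]
scene []
[[0.5080000162124634, 0.004999999888241291], [0.5239999890327454, 0.003000000026077032], [0.5609999895095825, 0.2759999930858612], [0.5460000038146973, 0.27900001406669617]]
```

View pics/side3.png

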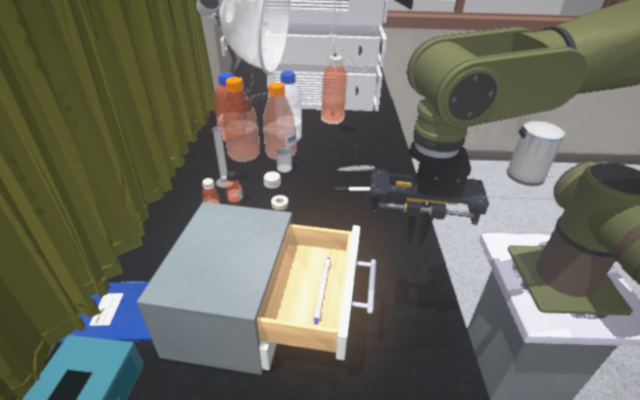

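The column (328,262)–(316,320) lies flat on the drawer floor, its end fitting at z=0.104, and the drawer has not moved. Next I'll push on the handle with closed fingers.

play_rows --pt "0 0 0 0 10 -25 0" --pt "0 0 0 0 12 -35 0" --pt "0 0 0 0 0 -35 0" --pt "0 0 0 0 0 -20 0" --pt "0 0 0 0 0 -5 0"

```text
time_s: 11.85
ee_pos: [0.4249, 0.158, 0.1373]
eef_rot: [-179.9, 0.0, 82.1]
contact_force: [-0.8, -0.2, -0.4]
opening: 0.009
```

play_rows --pt "0 0 0 0 0 0 0" --pt "0 0 0 0 0 0 0" --pt "0 0 0 10 -1 0 0" --pt "0 0 0 10 -1 0 0" --pt "0 0 0 10 -2 0 0"

```text
time_s: 12.48
ee_pos: [0.4562, 0.1541, 0.1386]
eef_rot: [180.0, -0.0, 82.1]
contact_force: [-0.4, -0.5, 0.7]
opening: 0.0
```

play_rows --pt "0 0 0 10 -1.4 0 0" --pt "0 0 0 8 -1.1 0 0" --pt "0 0 0 8 -1.1 0 0" --pt "0 0 0 10 -1.4 0 0" --pt "0 0 0 10 -1.4 0 0"

```text
time_s: 13.1
ee_pos: [0.5015, 0.1476, 0.1381]
eef_rot: [-180.0, 0.0, 82.1]
contact_force: [-1.9, -0.5, 0.1]
opening: 0.004
```

play_rows --pt "0 0 0 12 -1.7 0 0" --pt "0 0 0 12 -1.7 0 0" --pt "0 0 0 12 -1.7 0 0" --pt "0 0 0 12 -1.7 0 0" --pt "0 0 0 12 -1.7 0 0"

```text
time_s: 13.72
ee_pos: [0.5619, 0.1392, 0.1382]
eef_rot: [-180.0, -0.0, 82.1]
contact_force: [-1.2, 1.0, -0.6]
opening: 0.005
```

play_rows --pt "0 0 0 10 -1.4 0 0" --pt "0 0 0 10 -1.4 0 0" --pt "0 0 0 8 -1.1 0 0" --pt "0 0 0 5 -0.7 0 0" --pt "0 0 0 0 0 0 0"

```text
time_s: 14.35
ee_pos: [0.5948, 0.1345, 0.1386]
eef_rot: [179.9, -0.0, 82.1]
contact_force: [0.3, -0.7, -0.6]
opening: 0.002
```

Run:
```python
from h import *
st=env.get_state();print(st['ee_pos'],st['contact_force'],st['time_s'])
d=np.array([.990,-.139])
for n in('side','scene'):
    s=snap(n,n+'4.png');P=cloud(s);I=s['img'].astype(int);z=P[...,2]
    w=P[(abs(z-.1575)<.004)&(I.min(-1)>130)&(np.ptp(I,axis=-1)<30)&(P[...,0]>.45)&(P[...,0]<.8)&(P[...,1]>-.05)&(P[...,1]<.3)]
    t=(w[:,:2]-[.5285,.1445])@d
    print(n,len(w),np.percentile(t,[5,50,95]).round(4))
```

```text
[0.59477908 0.1345311  0.13860138] [ 0.2892125  -0.71255481 -0.60573619] 14.35
side 682 [0.1193 0.1258 0.1326]
scene 282 [0.118  0.1246 0.1317]
```

View pics/side4.png

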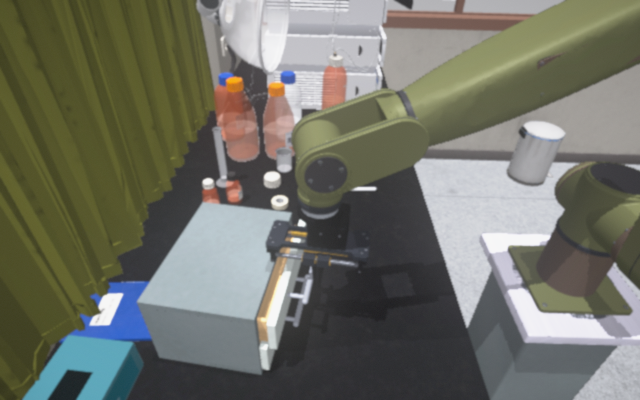

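The side view shows the drawer nearly shut, its front edge at about (290,280) with a gap of about 20 mm left. Continuing slowly.

play_rows --pt "0 0 0 5 -0.7 0 0" --pt "0 0 0 5 -0.7 0 0" --pt "0 0 0 5 -0.7 0 0" --pt "0 0 0 3 -0.4 0 0" --pt "0 0 0 0 0 0 0"

```text
time_s: 15.08
ee_pos: [0.6126, 0.1321, 0.1383]
eef_rot: [180.0, -0.0, 82.1]
contact_force: [0.9, -0.8, -0.3]
opening: 0.003
```

play_rows --pt "0 0 0 3 -0.4 0 0" --pt "0 0 0 2 -0.3 0 0" --pt "0 0 0 1 -0.1 0 0" --pt "0 0 0 0 0 0 0" --pt "0 0 0 0 0 0 0"

```text
time_s: 15.7
ee_pos: [0.6141, 0.1318, 0.1382]
eef_rot: [-179.4, 0.1, 82.1]
contact_force: [-15.9, 0.0, 9.1]
opening: 0.008
```

It has hit the end stop (16 N). Backing off and checking.

play_rows --pt "0 0 0 -6 0.8 0 0" --pt "0 0 0 -15 2 0 0" --pt "0 0 0 -30 4 0 0" --pt "0 0 0 -40 5 10 0" --pt "0 0 0 -40 5 30 0"

```text
time_s: 16.32
ee_pos: [0.4842, 0.1479, 0.1765]
eef_rot: [-179.8, 0.1, 82.1]
contact_force: [0.1, 0.3, 0.8]
opening: 0.003
```

play_rows --pt "0 0 0 -30 0 30 0" --pt "0 0 0 -20 0 20 0" --pt "0 0 0 0 0 0 0" --pt "0 0 0 0 0 0 0" --pt "0 0 0 0 0 0 0"

```text
time_s: 16.95
ee_pos: [0.437, 0.1479, 0.2269]
eef_rot: [-179.9, 0.0, 82.1]
contact_force: [0.1, -0.0, -0.2]
opening: 0.004
```

Run:
```python
from h import *
st=env.get_state();print(st['ee_pos'],st['contact_force'],st['time_s'])
d=np.array([.990,-.139])
for n in('side','scene'):
    s=snap(n,n+'5.png');P=cloud(s);I=s['img'].astype(int);z=P[...,2]
    R=(P[...,0]>.45)&(P[...,0]<.8)&(P[...,1]>-.05)&(P[...,1]<.3)
    w=P[(abs(z-.1575)<.004)&(I.min(-1)>130)&(np.ptp(I,axis=-1)<30)&R]
    t=(w[:,:2]-[.5285,.1445])@d
    print(n,len(w),np.percentile(t,[5,50,95]).round(4))
    # outer face of the upper (moved) and lower (shut, fixed) drawer fronts
    for lo,hi in((.1,.15),(.02,.07)):
        f=P[(z>lo)&(z<hi)&(I.min(-1)>110)&(np.ptp(I,axis=-1)<30)&R]; t=(f[:,:2]-[.5285,.1445])@d; t=t[(t>.09)]
        if len(t)>20: print('  face',lo,len(t),np.percentile(t,[20,50,80]).round(4))
```

```text
[0.4370262  0.14792952 0.22685487] [ 0.14855269 -0.0251922  -0.15022128] 16.95
side 934 [0.1379 0.1448 0.1525]
  face 0.1 2222 [0.1371 0.1426 0.2071]
  face 0.02 1761 [0.1335 0.1402 0.2071]
scene 366 [0.1362 0.143  0.1513]
  face 0.1 936 [0.1355 0.1369 0.2008]
  face 0.02 695 [0.1178 0.1368 0.1614]
```

View pics/side5.png

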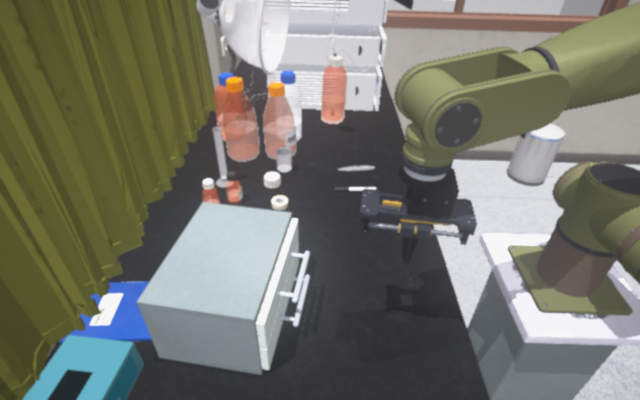

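The side view shows the drawer shut: both fronts are flush (about (282,290)). The panel moved about 137 mm to the end stop, and the upper and lower faces agree in the scene view (0.137). The marker and tweezers are still at (357,188) and (357,168), and the arm is clear.

```bash
python3 -c "
from workcell import env
print(env.job_done())"
```

```text
the job is handed in; nothing more can be done
None
```

The column is in the top drawer and the drawer is pushed shut. I handed the job in at about 17 s of the 48 s allowed, with the arm backed off and touching nothing. Handing in gives no verdict, so the points below are my own last checks.

- **Column:** I gripped it mid-length and lowered it until it touched the drawer floor, then let go. Afterwards its one visible end fitting was at z ≈ 0.104 m and it looked flat in the picture. I could not see it again once the drawer was shut.
- **Drawer:** I pushed the handle with closed fingers until it hit the end stop at about 16 N. The front panel moved about 137 mm. In the scene view the two drawer fronts are flush at 0.137 m. In the side view they differ by about 2 mm, which is within the camera calibration.
- **Marker and tweezers:** in the last picture both look to be where they started. I judged this by eye and did not measure it.

Some fast moves fell up to about 10 mm short. I corrected these with small moves before gripping and before setting the column down.

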